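# Load the parts carousel and present the part

## Task

Take the small brass stub fitting out of the divided tray and stand it, hexagon down, in the empty cup of the parts carousel. Then take the carousel by its black upright knob and turn it until the cup with the fitting faces squarely to the pointer on the foot, and finish still gripping the knob so that the carousel stays there. Leave all the other parts where they are.

Things in the scene. Friction and masses are not known exactly. Their poses are not given: they have to be found in the camera images.
- fitting_centre (a point): brass stub fitting, 31 mm high, standing on its hexagon (19 x 22 mm) in one of the tray's four compartments, with a narrower ribbed stub upwards; any yaw; about 50 g. The point is its centre, 15.5 mm above its underside; z is up along the stub.
- tray: fixed grey plastic tray 150 x 160 mm (x, y) and only 18 mm high, walls and floor 4 mm, divided 2 x 2 into compartments about 69 x 74 mm; the fitting, a short white-grey bushing (40 mm wide, 26 mm high) and a brass air coupler (24 x 53 mm, 23 mm high) stand in three of them. Origin: centre of its underside, on the worktop.
- foot: fixed foot of the carousel, a dark steel disc 170 mm wide under the turning disc, with an aluminium pointer tongue sticking out along the foot's own -x (roughly towards the robot, up to 0.35 rad off); the pointer's upright end stands 141 to 151 mm from the axis and is 29 mm high. Origin: on the turning axis, on the worktop.
- front_point (a point): fixed point on the line from the axis to the pointer, 75 mm from the axis and 24 mm above the worktop: where the centre of the empty cup is when it faces the pointer
- carousel (a joint): angle of the carousel about the vertical axis, rad, counter-clockwise from above; 0 or 2 pi = the empty cup faces the pointer; it starts between 0.9 and 5.38. The disc (240 mm wide, top 24 mm above the worktop) turns both ways (stops at -7 and 7) with slight friction (0.03 N m) and stays where it is left. One of its five cups is empty.
- empty_cup (a point): centre of the floor of the empty cup, 24 mm above the worktop, 75 mm from the axis; the cup is a low round wall, 60 mm wide inside, 3 mm thick, 10 mm high. It turns with the carousel. The four like cups, at 72 degree steps, hold parts fixed in place, none over 50 mm above the worktop.
- knob_grip (a point): middle of the grip of the black upright knob, a round sleeve 18 mm in diameter on a steel stem fixed to the carousel 108 mm from the axis, directly opposite the empty cup. The grip runs from 62 to 106 mm above the worktop; this point is 84 mm up. The sleeve spins freely on its stem, so the hand can go round the arc without turning.
- bushing: short turned bushing in the tray, 40 mm wide, 26 mm high: leave alone. Origin: centre of its underside.
- coupler: brass air coupler lying in the tray, 24 x 53 mm, 23 mm high: leave alone. Origin: centre of its underside.
- carton: white carton, 50 x 75 x 42 mm, beyond the tray: leave alone. Origin: centre of its underside.
- big_bushing: turned steel bushing, 50 mm wide, 46 mm high, standing beyond the tray and carousel: leave alone. Origin: centre of its underside.

How it is judged:
On the way, in this order (a step that is already met when the one before it is completed fails the run):
1. the fitting is lifted clear of the tray (z of fitting_centre in the frame of tray above 0.045 m), for 0.1 s.
2. the fitting stands in the empty cup, let go, before the carousel is turned to the pointer (horizontal distance between fitting_centre and empty_cup below 0.024 m and z of fitting_centre in the frame of empty_cup below 0.02 m and angle between fitting_centre's own z axis and vertical below 0.25 rad and contact force between the fingers and fitting below 0.1 N and horizontal distance between empty_cup and front_point above 0.03 m), for 0.2 s.
At the end, for the whole second after the job is handed in: The fitting stands upright (within 0.25 rad) on the floor of the cup that was empty, untouched by the robot; the cup's centre is within 12 mm of its place at the pointer, the carousel stands still (under 0.05 rad/s), and the fingers are still gripping the knob with more than 2 N (horizontal distance between fitting_centre and empty_cup below 0.024 m and z of fitting_centre in the frame of empty_cup between 0.01 and 0.02 m and angle between fitting_centre's own z axis and vertical below 0.25 rad and contact force between each of the arm, the fingers and fitting below 0.1 N and horizontal distance between empty_cup and front_point below 0.012 m and velocity of joint carousel between -0.05 and 0.05 rad/s and contact force between the fingers and knob above 2 N); the arm keeps its last pose, push and grip.
It fails at once if another part in the tray or on the worktop is moved from its place (more than 25 mm) (distance of any of bushing, coupler, carton, big_bushing from where it was at the start of the episode above 0.025 m).
It also fails if it takes over 61 s, if anything falls off the work surface, if the arm or the gripper's body presses on something with over 40 N, if the wrist force passes 120 N, or if a joint passes its speed limit or range.

## Robot

A 7-joint arm with a two-finger parallel gripper is mounted at the origin on a cart in front of the work surface, level with it; the furniture and walls round the work are solid. World frame = base frame: x ahead of the robot, y to its left, z up, the work surface at z = 0. Lengths are in m, angles in rad, forces in N, time in s.
With the tool pointing down it reaches from about 0.4 to 0.75 m from the base axis. Payload 19.5 kg.
Tool frame: the origin (TCP) lies at the very end of the fingers, on their centre line; the grasp point (between the pads) lies robot.grip_point_offset behind it (robot.grip_point_offset is the distance from the TCP to the grasp point, in m); z points along the fingers, x is the direction in which the jaws open and shut, and the axes are right-handed (so a half turn about z gives the same grasp; the last joint's range is limited). The gripper opens to 85 mm and grips with 20 to 120 N. Pads are 22 mm wide; open, the fingers measure 114 mm over their backs; the gripper's body (76 mm by 85 mm) begins 54 mm behind the grasp point. The pads swing forward as they close: fully open they stand 13 mm farther back than shut.
Start: joints at [1.062, 0.707, -0.028, 1.485, 0.022, 0.951, -0.075], TCP at [0.259, -0.513, 0.231] pointing down, gripper open.
Joint ranges: [-2.71, 2.71], [-0.32, 2.16], [-1.57, 1.52], [0, 2.45], [-1.46, 4.6], [0, 2.02], [-2.83, 2.83]. Speed limits (rad/s): [1.89, 1.89, 2.57, 2.57, 3.01, 3.01, 3.01].

## Interface

Orientations are given as a rotation vector (axis times angle).
In Python, from rig import robot gives the robot as it stands. Calls block until the motion is done:
- robot.move_ptp(position, orientation): joint-space move of the TCP to a pose.
- robot.move_l(position, attitude=None, velocity=0.15, until_force=None): straight line of the TCP; attitude=None keeps the orientation; velocity is the mean speed in m/s. With until_force (N) it stops when the force on the tool has changed by that much, and returns True; else False.
- robot.goto_joints(angles): joint-space move.
- robot.move_gripper(opening): opening from 0.0 (shut) to 1.0 (fully open); the grip force is fixed at half the most; returns when the fingers have stopped.
- robot.sleep(seconds).
- robot.ik(position, orientation): joint angles nearest the present ones, or None.
- robot.get_image(name): name is "side" or "top" or "wrist"; returns (picture, depth): 400x640x3 uint8, blue, green, red; 400x640 float32, m along the optical axis (not along the pixel's ray), 0 where there is no reading.
- robot.camera_model(name): a dict with "fx", "fy", "cx", "cy" (pixels), "position" and "rotation" of the camera in the world. Camera axes: x right, y down, z forward; pixel columns grow to the right and rows downward; lengths in m; the calibration is good to about 2 mm. A picture is of the moment at which its call begins: read the wrist's pose just before it. camera_model takes no time and is no camera call; for the wrist camera it gives the pose at the moment of the call.
A pose or a line that the arm cannot do raises robot.IKError and nothing moves.
- robot.job_done(): hands the job in, once; it reports no verdict.
Readings, each from a call of its own:
- robot.read_time(): time.
- robot.read_joint_pos(): joint angles.
- robot.read_qd(): joint speeds.
- robot.read_joint_efforts(): joint torques, N m.
- robot.read_tool_pos(): TCP position.
- robot.read_tool_rot(): TCP orientation.
- robot.read_force(): force on the tool from outside, world axes, zero at the start.
- robot.read_torque(): the same for the moment, N m.
- robot.read_finger_gap(): opening from 0.0 (shut) to 1.0 (fully open).
Only numpy, scipy, OpenCV 4.12 (cv2) and the standard library are available. Lean on these libraries where they do the work, as an engineer would, in place of code of your own. Each camera call takes 0.05 s, during which the arm holds its last target.

## Working session

There is one attempt and no reset: what is moved stays moved. The work goes in short steps, each a Python script; the robot and the scene stay as the last script left them, time stands still between calls to the robot, and variables do not carry over. Pictures are saved under pics/ and viewed, and the job is handed in when it is done.

```bash
ls; mkdir -p pics
python3 - <<'E'
from rig import robot
import cv2, numpy as np
print(robot.read_time(), robot.grip_point_offset)
for n in ("top","side"):
    p,d=robot.get_image(n); m=robot.camera_model(n); print(n,m)
    cv2.imwrite(f"pics/{n}0.png",p); np.save(f"pics/{n}0.npy",d)
print(robot.read_time(),robot.read_tool_rot(),robot.read_force())
E
```

```text
pics
0.0 0.0187
top {'fx': 370.5470996252652, 'fy': 370.5470996252652, 'cx': 313.9715653536315, 'cy': 199.65018967758087, 'position': array([0.46606994, 0.22845743, 0.93243137]), 'rotation': array([-2.1827307 ,  2.16340159, -0.14893596])}
side {'fx': 367.366687119537, 'fy': 367.366687119537, 'cx': 324.5710328715671, 'cy': 205.81656722596782, 'position': array([0.13454518, 0.86964654, 0.43673598]), 'rotation': array([-0.70104659,  2.30126969, -1.45407798])}
0.1 [-2.67459057e+00  1.64716460e+00  1.27984914e-03] [ 0.69745338 -0.30929294  0.02064974]
```

View pics/top0.png

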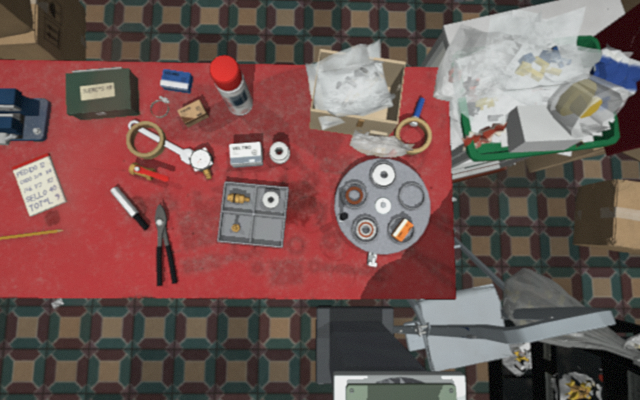

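View pics/side0.png

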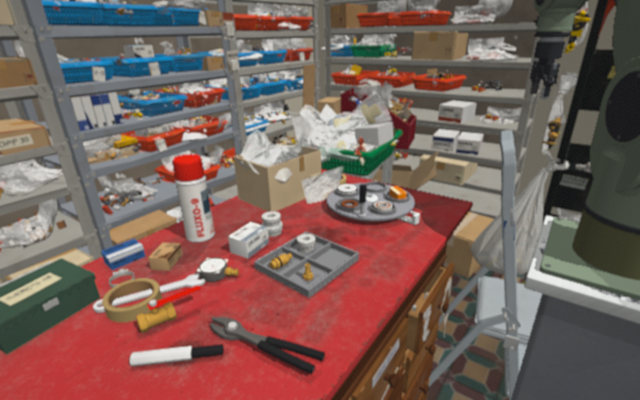

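```bash
cat > h.py <<'E'
import numpy as np, cv2
from scipy.spatial.transform import Rotation as R
def ray(m,u,v):
    return R.from_rotvec(m["rotation"]).apply([(u-m["cx"])/m["fx"],(v-m["cy"])/m["fy"],1.0])
def at_z(m,u,v,z):
    r=ray(m,u,v); p=np.array(m["position"]); return p+r*(z-p[2])/r[2]
def at_d(m,u,v,d): return np.array(m["position"])+ray(m,u,v)*d
def proj(m,P):
    c=R.from_rotvec(m["rotation"]).inv().apply(np.asarray(P)-m["position"])
    return c[0]/c[2]*m["fx"]+m["cx"], c[1]/c[2]*m["fy"]+m["cy"]
E
python3 - <<'E'
import cv2
p=cv2.imread("pics/top0.png")
cv2.imwrite("pics/c1.png",cv2.resize(p[145:275,325:440],None,fx=5,fy=4.6,interpolation=cv2.INTER_CUBIC)) 
cv2.imwrite("pics/c1.png",cv2.resize(p[150:270,325:445],(600,600),interpolation=cv2.INTER_CUBIC))
cv2.imwrite("pics/c2.png",cv2.resize(p[130:250,215:295],(400,600),interpolation=cv2.INTER_CUBIC))
E
```

```text
(no output)
```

View pics/c1.png

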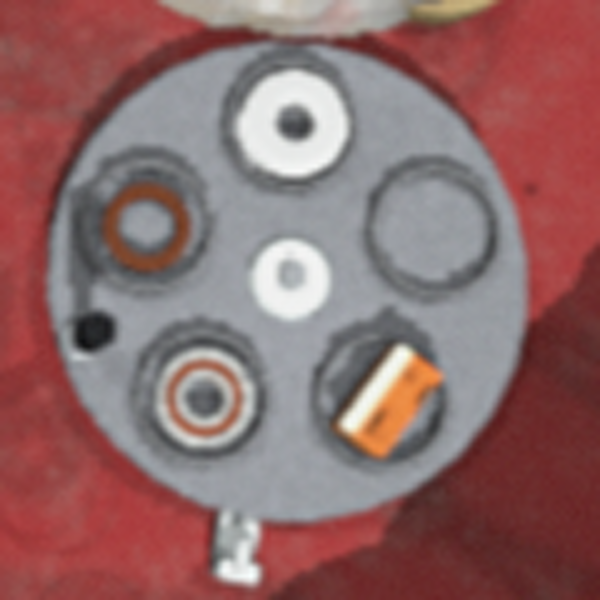

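View pics/c2.png

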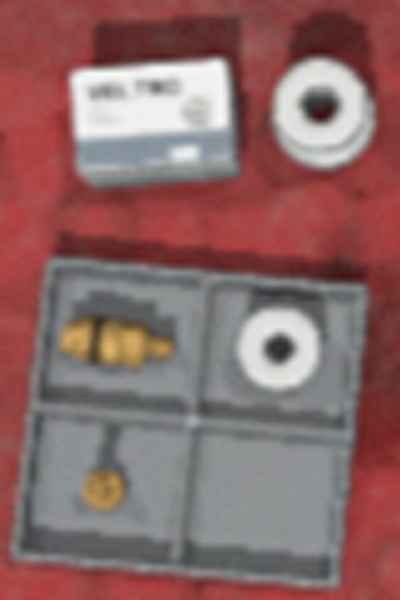

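Run:
```python
from h import *
from rig import robot
m=robot.camera_model("top")
d=np.load("pics/top0.npy")
def c1(x,y,z): return at_z(m,325+(x-2)/5,150+(y-2)/5,z)
def c2(x,y,z): return at_z(m,215+(x-2)/5,130+(y-2)/5,z)
np.set_printoptions(precision=4,suppress=True)
# disc ellipse
ax=c1(287.5,282,.024); 
L,Rr,T,B=[c1(*p,.024) for p in((48,282),(527,282),(288,42),(288,522))]
print("axis",ax,"diam",np.linalg.norm(L-Rr),np.linalg.norm(T-B))
cup=c1(431,226,.034); kn=c1(95,331,.106); hub=c1(291,276,.05)
print("cup",cup,np.linalg.norm((cup-ax)[:2]),"knob",kn,np.linalg.norm((kn-ax)[:2]),"hub",hub)
pt=c1(240,577,.0285);print("pointer",pt,np.linalg.norm((pt-ax)[:2]))
f=lambda v:np.arctan2(v[1],v[0])
print("ang cup",f(cup-ax),"knob+pi",f(ax-kn),"pointer",f(pt-ax), "pi rel")
print("fit",c2(103,488,.035))
tc=[c2(*p,.018) for p in((48,260),(370,287),(335,585),(12,555))]
print(tc,np.mean(tc,0),np.linalg.norm(tc[0]-tc[1]),np.linalg.norm(tc[1]-tc[2]))
for n,u,v in(("disc",385,190),("fit",235,227),("knob",343,216),("table",300,250)): print(n,at_d(m,u,v,d[v,u]))
```

```text
axis [0.5564 0.0396 0.024 ] diam 0.2380948586532765 0.2387148110972551
cup [ 0.5837 -0.0297  0.034 ] 0.07442815937025901 knob [0.5253 0.1435 0.106 ] 0.10845606011553928 hub [0.5567 0.0432 0.05  ]
pointer [0.4125 0.0655 0.0285] 0.14621911862736678
ang cup -1.1940260371851639 knob+pi -1.280517820583127 pointer 2.963373243943122 pi rel
fit [0.5005 0.3976 0.035 ]
[array([0.614 , 0.4316, 0.018 ]), array([0.6022, 0.2716, 0.018 ]), array([0.4548, 0.2864, 0.018 ]), array([0.4682, 0.4439, 0.018 ])] [0.5348 0.3584 0.018 ] 0.16042380097181577 0.14811762055331312
disc [0.596  0.0324 0.0267]
fit [0.501  0.3982 0.0344]
knob [0.5248 0.1449 0.1066]
table [ 0.4465  0.2416 -0.0002]
```

Run:
```python
from h import *
from rig import robot
m=robot.camera_model("top"); d=np.load("pics/top0.npy")
v,u=np.mgrid[0:400,0:640]
c=np.stack([(u-m["cx"])/m["fx"],(v-m["cy"])/m["fy"],np.ones_like(u,float)],-1)*d[...,None]
P=c.reshape(-1,3)@R.from_rotvec(m["rotation"]).as_matrix().T+m["position"]
ok=d.ravel()>0
P=P[ok]
xs=np.arange(.36,.90,.03); ys=np.arange(.55,-.2,-.03)
print("      "+" ".join(f"{y:4.2f}" for y in ys))
for x in xs[::-1]:
    r=[]
    for y in ys:
        s=P[(abs(P[:,0]-x)<.015)&(abs(P[:,1]-y)<.015)]
        r.append(f"{1000*s[:,2].max():4.0f}" if len(s) else "   -")
    print(f"{x:.2f}: "+" ".join(r))
```

```text
0.55 0.52 0.49 0.46 0.43 0.40 0.37 0.34 0.31 0.28 0.25 0.22 0.19 0.16 0.13 0.10 0.07 0.04 0.01 -0.02 -0.05 -0.08 -0.11 -0.14 -0.17
0.90:   32   32    4    -    -    4    4    3    4    6    3    3  133  132  190  185  169  129    -    3    4   72  142  165  162
0.87:   34   33    3    3    -  188    3    5    3    6    4  156  185  193  196  184  145  133  132    3    5   77  140  115  130
0.84:   32   30    3    3  198  200  197    4    4    3    4  166  169  175  172  153  147  136  132    4   17   77  114  114  120
0.81:   32   33   32    3  199  199  198    4    3    4    4  133  148  154  154  154  148  148  132    4   19   69   93  100  109
0.78:   33   33   34    3  149  194    4    4    4    4    4  132  142  151  146  142  184  193  132   27   26   27    4   94  108
0.75:   32   32    5    5    4    4    3    4    4    3    5  132  174  165  169  151  174  132  132   25    4   27    5   84   97
0.72:    6    5    3    5    3   42   46   43   49   47    5    3   97    4   67   70   69  133  109   68   28   27    5   98  105
0.69:   13   26   28   28   45   48   45   45   49  
[... 819 characters left out ...]
   40   36   51   51   35   26    5    3    -
0.48:    4    4    4    4   21   20   19    8    7   20    3    4    4    3   36   42   42   38   52   52   35    5    3    4    -
0.45:   14    3    5    4   13   18   20   20   21   19    3    3    4    5    5   27   27   27   28   26    4    5    4    3    -
0.42:   14    4    4    5    4    3    3    4    4    5    4    3    3    4    4    5   31    4    4    5    4    4    4    3    -
0.39:   15    3    4    3    4    4    5    4    4    4    5    3    5    4    3    4    4    5    3    3    4    3    4    3    -
0.36:   15    4    4    3    4    2    3    5    4    3    3    4    4    3    3    4    4    5    4    4    4    4    3    4    -
```

```bash
cat >> h.py <<'E'
def down(a):
    "tool down, x axis at world angle a"
    x=np.array([np.cos(a),np.sin(a),0]); z=np.array([0,0,-1.]); 
    return R.from_matrix(np.stack([x,np.cross(z,x),z],1)).as_rotvec()
E
python3 - <<'E'
from h import *
from rig import robot
np.set_printoptions(precision=3,suppress=True)
M=R.from_rotvec(robot.read_tool_rot()).as_matrix(); print("x",M[:,0])
for n,p in(("tray",(.50,.398,.012)),("trayv",(.50,.398,.25)),("cup",(.584,-.03,.04)),("cupv",(.5,.04,.3)),("k0",(.525,.1435,.07)),("k1",(.645,.105,.07)),("k2",(.664,.022,.07))):
    for a in (np.pi/2-.17,-np.pi/2-.17):
        print(n,a,robot.ik(p,down(a)))
m=robot.camera_model("wrist"); t=robot.read_tool_pos()
print(M.T@(m["position"]-t), M.T@R.from_rotvec(m["rotation"]).as_matrix(), m["fx"])
E
```

```text
x [ 0.45  -0.893 -0.001]
tray 1.4007963267948966 [-0.649  1.095 -0.164  1.395  0.236  0.67   0.49 ]
tray -1.7407963267948965 [-0.983  1.189  0.625  1.408 -0.836  0.82  -1.814]
trayv 1.4007963267948966 [-0.446  0.859 -0.688  1.177  0.526  1.277  0.295]
trayv -1.7407963267948965 [-0.857  0.82   0.326  1.195 -0.257  1.166 -2.268]
cup 1.4007963267948966 [ 0.242  1.031 -0.505  1.606  0.705  0.695  0.788]
cup -1.7407963267948965 [-0.117  1.009  0.233  1.618 -0.377  0.559 -1.409]
cupv 1.4007963267948966 [ 0.261  0.587 -0.734  1.615  0.427  1.107  0.817]
cupv -1.7407963267948965 [-0.27   0.525  0.221  1.632 -0.131  0.999 -1.748]
k0 1.4007963267948966 [-0.082  0.935 -0.471  1.749  0.674  0.625  0.451]
k0 -1.7407963267948965 [-0.489  0.932  0.318  1.762 -0.518  0.532 -1.579]
k1 1.4007963267948966 [ 0.05   1.086 -0.63   1.309  0.687  0.964  0.686]
k1 -1.7407963267948965 [-0.359  1.059  0.354  1.326 -0.422  0.83  -1.626]
k2 1.4007963267948966 [ 0.142  1.086 -0.551  1.261  0.602  0.958  0.887]
k2 -1.7407963267948965 [-0.202  1.066  0.295  1.276 -0.346  0.849 -1.563]
[ 0.001 -0.066 -0.142] [[ 1.     0.001  0.   ]
 [-0.001  0.964  0.264]
 [ 0.    -0.264  0.964]] 313.0003077964681
```

```bash
python3 - <<'E'
from h import *
from rig import robot
import pickle
t=robot.read_time()
for n,p in(("w1",(.52,.04,.23)),("w2",(.49,.398,.20))):
    robot.move_ptp(p,down(np.pi/2-.08)); 
    m=robot.camera_model("wrist"); im,d=robot.get_image("wrist")
    pickle.dump((m,d),open(f"pics/{n}.pkl","wb")); cv2.imwrite(f"pics/{n}.png",im)
    print(robot.read_time(), robot.read_tool_pos())
E
python3 - <<'E'
E
```

```text
2.3417 [0.52012578 0.03914472 0.22993113]
3.7417 [0.49105958 0.39662068 0.2001797 ]
```

View pics/w1.png

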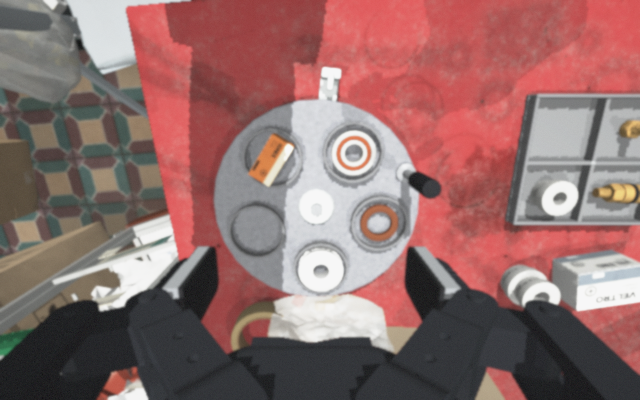

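View pics/w2.png

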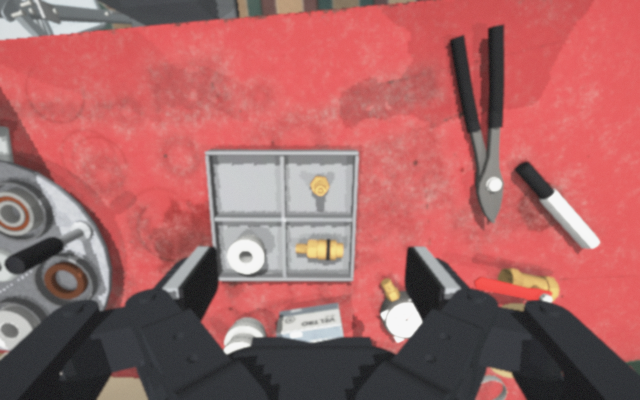

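Run:
```python
import cv2
p=cv2.imread("pics/w1.png")
c=cv2.resize(p[60:300,205:445],None,fx=2.5,fy=2.5,interpolation=cv2.INTER_CUBIC)
cv2.imwrite("pics/w1c.png",c)
p=cv2.imread("pics/w2.png")
cv2.imwrite("pics/w2c.png",cv2.resize(p[145:225,275:365],None,fx=7,fy=7,interpolation=cv2.INTER_CUBIC))
```

```text
(no output)
```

View pics/w1c.png

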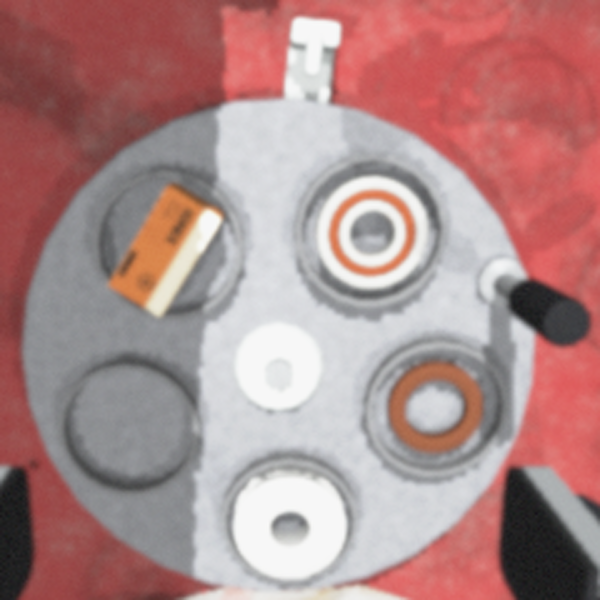

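View pics/w2c.png

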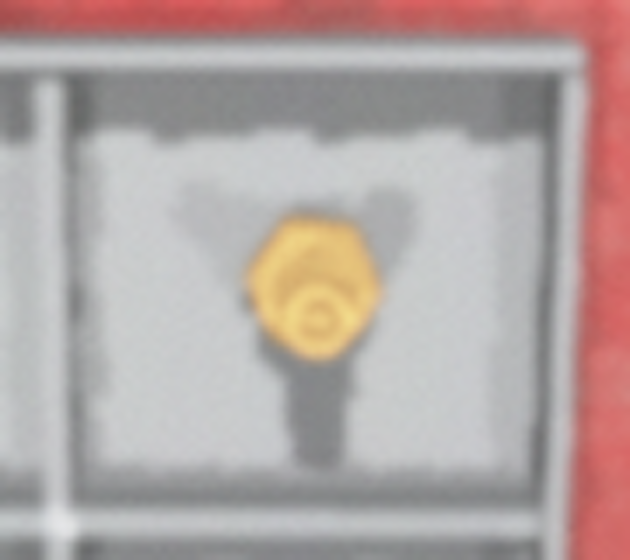

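```bash
cat > ov.py <<'E'
from h import *
import pickle,sys
np.set_printoptions(precision=4,suppress=True)
m,d=pickle.load(open("pics/w1.pkl","rb"))
def c1(x,y,z): return at_z(m,205+(x-.75)/2.5,60+(y-.75)/2.5,z)
def p1(P): u,v=proj(m,P); return int(round((u-205)*2.5+.75)),int(round((v-60)*2.5+.75))
cup=c1(131,421,.034);kn=c1(567,322,.106);hub=c1(279,366,.04);pt=c1(317,20,.029);base=c1(498,281,.03)
ax=cup+(kn-cup)*75/183
L,Rr,T,B=[c1(*p,.024) for p in((22,340),(535,340),(280,98),(280,588))]
print("disc",(L+Rr)/2,(T+B)/2,np.linalg.norm(L-Rr),np.linalg.norm(T-B))
print("cup",cup,"kn",kn,np.linalg.norm((cup-kn)[:2]),"ax",ax[:2],"hub",hub,"pt",pt,"base",base)
f=lambda v:np.arctan2(v[1],v[0])
ax=np.array(eval(sys.argv[1])) if len(sys.argv)>1 else np.array([(L+Rr)[0]/2,(L+Rr)[1]/2]); 
A=float(sys.argv[2]) if len(sys.argv)>2 else f(cup-kn)
B_=float(sys.argv[3]) if len(sys.argv)>3 else f(pt[:2]-ax)
print("ang cup",f(cup[:2]-ax),"kn",f(ax-kn[:2]),"cup-kn",f(cup-kn),"pt",f(pt[:2]-ax),np.linalg.norm(pt[:2]-ax))
im=cv2.imread("pics/w1c.png")
def circ(c,r,z,col):
    for a in np.linspace(0,2*np.pi,90): cv2.circle(im,p1([c[0]+r*np.cos(a),c[1]+r*np.sin(a),z]),1,col,-1)
circ(ax,.12,.024,(0,255,0))
e=lambda a:np.array([np.cos(a),np.sin(a)])
for k in range(5): circ(ax+.075*e(A+k*2*np.pi/5),.033,.034,(255,0,0) if k==0 else (255,255,0))
circ(ax-.108*e(A),.009,.106,(0,255,255)); circ(ax-.108*e(A),.009,.062,(0,255,255))
for r in(.141,.151):
  cv2.circle(im,p1([*(ax+r*e(B_)),.029]),3,(255,0,255),-1)
cv2.imwrite("pics/ov.png",im)
m2,_=pickle.load(open("pics/w2.pkl","rb"))
g=lambda x,y,z:at_z(m2,275+(x-3)/7,145+(y-3)/7,z)
print("stub",g(319,320,.035),"hex",g(314,283,.016), "walls x",g(320,497,.004),g(320,520,.018),g(320,57,.018),"y",g(50,280,.018),g(572,280,.018))
E
python3 ov.py
```

```text
disc [0.5464 0.0414 0.024 ] [0.558  0.0412 0.024 ] 0.2363211450848667 0.23583414218427293
cup [ 0.5767 -0.0292  0.034 ] kn [0.5262 0.143  0.106 ] 0.17943727373925872 ax [0.556  0.0414] hub [0.554  0.0408 0.04  ] pt [0.4115 0.0674 0.029 ] base [0.5256 0.1406 0.03  ]
ang cup -1.1649330716740067 kn -1.3739838747869257 cup-kn -1.2849829363729492 pt 2.951038769148854 0.13735494548476795
stub [0.5012 0.4037 0.035 ] hex [0.5001 0.4035 0.016 ] walls x [0.5386 0.402  0.004 ] [0.5377 0.4017 0.018 ] [0.4656 0.4069 0.018 ] y [0.496  0.3636 0.018 ] [0.5023 0.4426 0.018 ]
```

View pics/ov.png

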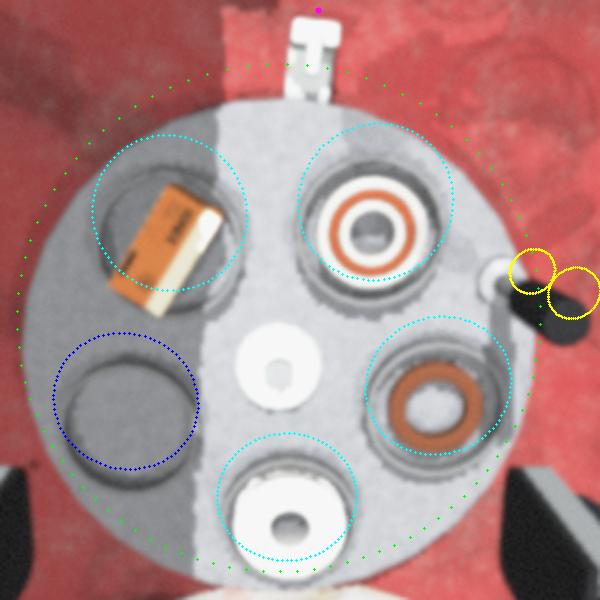

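```bash
python3 - <<'E'
from h import *
from rig import robot
import pickle
robot.move_ptp((.501,.401,.085),down(np.pi/2-.08)); robot.move_gripper(.45)
robot.sleep(.2)
m=robot.camera_model("wrist"); im,d=robot.get_image("wrist")
pickle.dump((m,d),open("pics/w3.pkl","wb")); cv2.imwrite("pics/w3.png",im)
print(robot.read_time(), robot.read_tool_pos(),robot.read_finger_gap(),robot.read_qd())
E
python3 ov.py "(.5575,.0413)" -1.26 2.96
```

```text
5.05 [0.500979   0.40102679 0.08497123] 0.44890367028442024 [-0.00176832 -0.00013536  0.00041644  0.00162499  0.00024717 -0.00212429
 -0.00042426]
disc [0.5464 0.0414 0.024 ] [0.558  0.0412 0.024 ] 0.2363211450848667 0.23583414218427293
cup [ 0.5767 -0.0292  0.034 ] kn [0.5262 0.143  0.106 ] 0.17943727373925872 ax [0.556  0.0414] hub [0.554  0.0408 0.04  ] pt [0.4115 0.0674 0.029 ] base [0.5256 0.1406 0.03  ]
ang cup -1.3042432822488237 kn -1.271758313813713 cup-kn -1.2849829363729492 pt 2.9643632753132643 0.14828880856150242
stub [0.5012 0.4037 0.035 ] hex [0.5001 0.4035 0.016 ] walls x [0.5386 0.402  0.004 ] [0.5377 0.4017 0.018 ] [0.4656 0.4069 0.018 ] y [0.496  0.3636 0.018 ] [0.5023 0.4426 0.018 ]
```

View pics/w3.png

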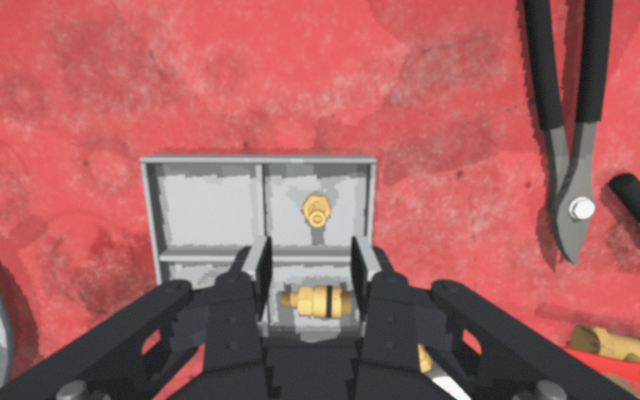

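View pics/ov.png

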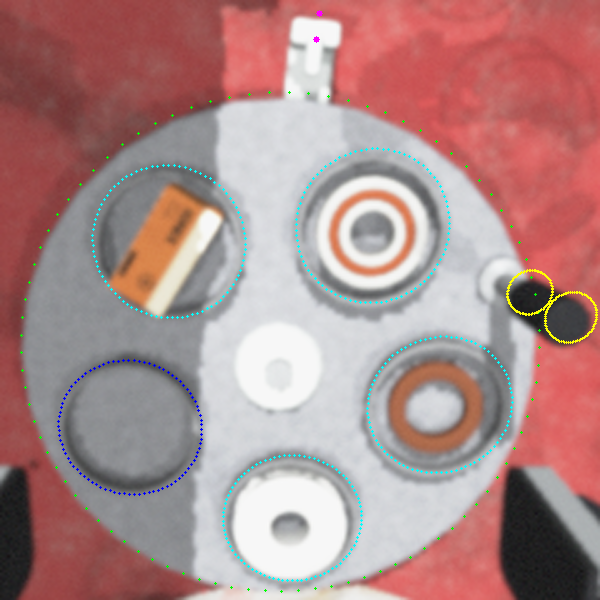

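Run:
```python
import cv2
p=cv2.imread("pics/w3.png")
cv2.imwrite("pics/w3c.png",cv2.resize(p[150:270,255:385],None,fx=5,fy=5,interpolation=cv2.INTER_CUBIC))
```

```text
(no output)
```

View pics/w3c.png

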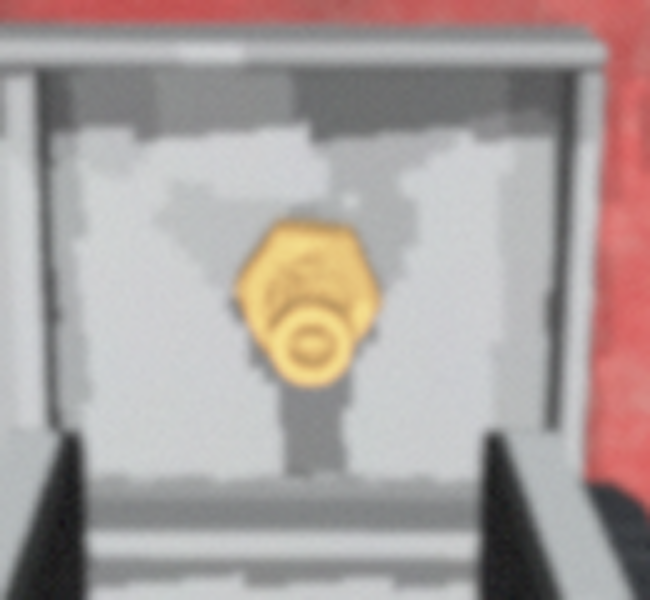

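Run:
```python
from h import *
import pickle
np.set_printoptions(precision=4,suppress=True)
m,d=pickle.load(open("pics/w3.pkl","rb"))
c=lambda x,y,z:at_z(m,255+(x-2)/5,150+(y-2)/5,z)
print("stub",c(312,345,.035))
for z in(.010,.013,.016,.019,.022): print(z,c(309,290,z),np.linalg.norm(c(237,288,z)-c(382,293,z)))
print(c(82,430,.085),c(485,435,.085)) 
print("wall",c(20,300,.018),c(585,300,.018),c(300,50,.018),c(300,545,.018))
u,v=317,219; print(at_d(m,u,v,d[v,u]),at_d(m,316,202,d[202,316]))
```

```text
stub [0.5011 0.4036 0.035 ]
0.01 [0.5013 0.4036 0.01  ] 0.021085641358172914
0.013 [0.5004 0.4036 0.013 ] 0.020794684999628228
0.016 [0.4994 0.4036 0.016 ] 0.020503728641083536
0.019 [0.4985 0.4036 0.019 ] 0.02021277228253879
0.022 [0.4976 0.4037 0.022 ] 0.0199218159239941
[0.4907 0.3809 0.085 ] [0.4943 0.4201 0.085 ]
wall [0.4971 0.3631 0.018 ] [0.5033 0.4421 0.018 ] [0.4651 0.4049 0.018 ] [0.5377 0.3994 0.018 ]
[0.5031 0.4035 0.03  ] [0.4956 0.4036 0.0149]
```

Run:
```python
from h import *
from rig import robot
import pickle
o=down(np.pi/2-.08)
robot.move_l((.5012,.4036,.05),o,.1)
hit=robot.move_l((.5012,.4036,.0165),o,.06,until_force=8)
print(hit,robot.read_tool_pos(),robot.read_force())
robot.move_gripper(0.0); print("gap",robot.read_finger_gap(),robot.read_force())
robot.move_l((.5012,.4036,.12),o,.12)
im,d=robot.get_image("wrist"); cv2.imwrite("pics/w4.png",im)
im,d=robot.get_image("side"); cv2.imwrite("pics/s4.png",cv2.resize(im[200:320,230:400],None,fx=4,fy=4))
print(robot.read_time(),"gap",robot.read_finger_gap(),robot.read_force())
```

```text
False [0.5012328  0.40371218 0.01663163] [-0.75531327  0.37199967  0.40822066]
gap 0.158666264171691 [-0.24324926 -0.47825443  5.81446015]
7.725 gap 0.15819601041044376 [ 0.22059377  0.62230368 -0.11151739]
```

View pics/w4.png

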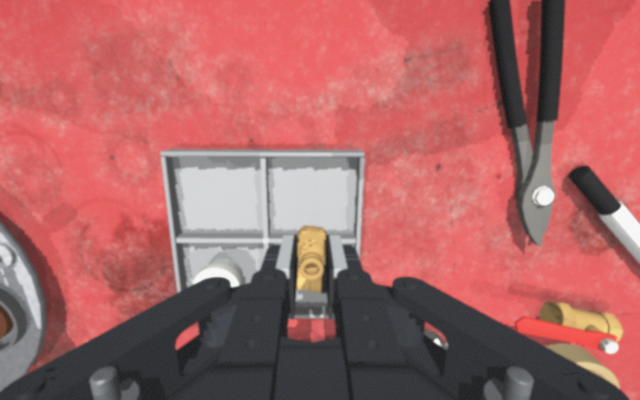

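View pics/s4.png

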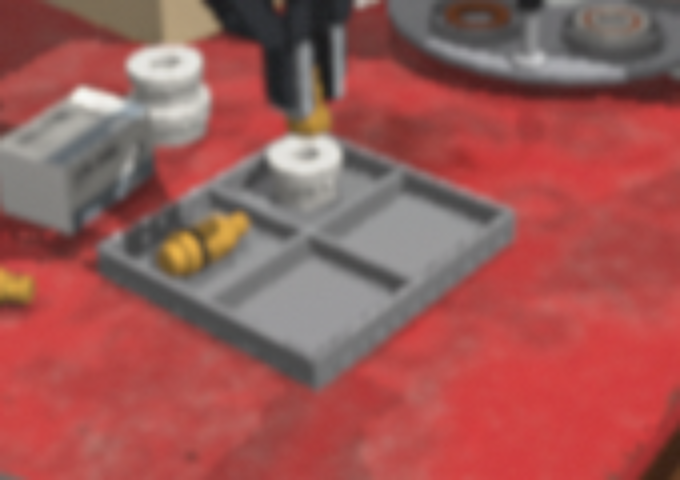

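Run:
```python
from h import *
from rig import robot
import pickle
o=down(np.pi/2-.08)
robot.move_l((.5012,.4036,.17),o,.2)
robot.move_l((.5805,-.030,.17),o,.25)
robot.move_l((.5805,-.030,.065),o,.12)
robot.sleep(.1)
m=robot.camera_model("wrist"); im,d=robot.get_image("wrist"); cv2.imwrite("pics/w5.png",im)
pickle.dump((m,d),open("pics/w5.pkl","wb"))
print(robot.read_time(),"gap",robot.read_finger_gap(),robot.read_force(),robot.read_tool_pos())
```

```text
11.2167 gap 0.155939184612138 [-0.24685061 -0.51841275 -1.42537071] [ 0.58078239 -0.03003375  0.0655898 ]
```

View pics/w5.png

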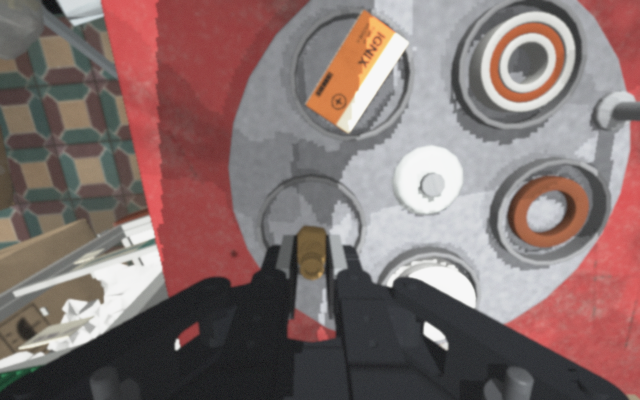

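Run:
```python
from h import *
import pickle
m,d=pickle.load(open("pics/w5.pkl","rb"))
l,r,t=at_z(m,262,222,.034),at_z(m,362,222,.034),at_z(m,312,174,.034)
print(l,r,np.linalg.norm(l-r),t, "cx by top",t[0]+.033,"hub",at_z(m,429,180,.036))
```

```text
[ 0.57413183 -0.05978161  0.034     ] [ 0.57877306 -0.00104284  0.034     ] 0.05892184860158759 [ 0.54781052 -0.02818038  0.034     ] cx by top 0.5808105169799053 hub [0.55599891 0.03704926 0.036     ]
```

Cup centre is about (0.581, -0.030), which agrees with the earlier estimates. Lowering.

Run:
```python
from h import *
from rig import robot
import pickle
o=down(np.pi/2-.08)
hit=robot.move_l((.5812,-.030,.034),o,.03,until_force=5)
print(hit,robot.read_tool_pos(),robot.read_force())
robot.move_gripper(0.42); print("gap",robot.read_finger_gap(),robot.read_force())
robot.move_l((.5812,-.030,.11),o,.1)
robot.move_l((.545,-.02,.20),o,.25)
robot.sleep(.1)
m=robot.camera_model("wrist"); im,d=robot.get_image("wrist"); cv2.imwrite("pics/w6.png",im)
pickle.dump((m,d),open("pics/w6.pkl","wb"))
print(robot.read_time(),"gap",robot.read_finger_gap(),robot.read_force(),robot.read_tool_pos())
```

```text
True [ 0.58133165 -0.02984454  0.03692469] [ 0.47704961 -0.61838841  8.6755571 ]
gap 0.42002826004362254 [-0.32864245 -0.44130837 -0.11890461]
14.0 gap 0.4216882063810378 [-0.73132795 -0.30261666 -0.08573849] [ 0.54479509 -0.02009722  0.19902704]
```

View pics/w6.png

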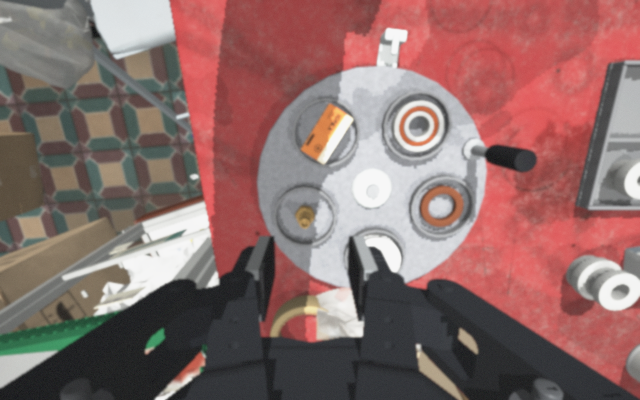

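Run:
```python
import cv2
p=cv2.imread("pics/w6.png")
cv2.imwrite("pics/w6c.png",cv2.resize(p[20:300,250:545],None,fx=2.5,fy=2.5,interpolation=cv2.INTER_CUBIC)[:600])
```

```text
(no output)
```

View pics/w6c.png

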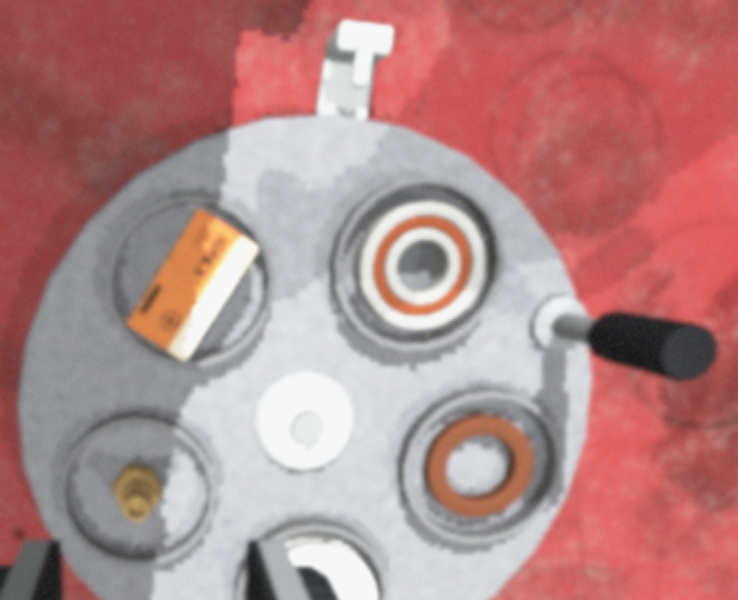

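Run:
```python
from h import *
import pickle
np.set_printoptions(precision=4,suppress=True)
m,d=pickle.load(open("pics/w6.pkl","rb"))
c=lambda x,y,z:at_z(m,250+(x-.75)/2.5,20+(y-.75)/2.5,z)
cup=c(138,487,.034);kn=c(690,353,.106);kb=c(557,322,.027);pt=c(365,38,.029);fit=c(139,509,.055);kbot=c(598,337,.062)
f=lambda v:np.arctan2(v[1],v[0])
ax=cup+(kn-cup)*75/183
E=np.array([c(x,y,.024)[:2] for x,y in((19,400),(591,370),(310,116),(590,420))])
from scipy.optimize import least_squares
s=least_squares(lambda q:np.hypot(*(E-q[:2]).T)-q[2],[.556,.04,.12]);print("disc fit",s.x)
print("cup",cup,"kn",kn,"kb",kb,"kbot",kbot,"sep",np.hypot(*(kn-cup)[:2]),np.hypot(*(kb-cup)[:2]),"ax",ax)
print("A",f(cup-kn),f(cup-kb),"pt",pt,f(pt[:2]-s.x[:2]),np.hypot(*(pt[:2]-s.x[:2])),"fit",fit)
```

```text
disc fit [0.5597 0.0405 0.1189]
cup [ 0.5791 -0.0305  0.034 ] kn [0.5262 0.1428 0.106 ] kb [0.5255 0.1419 0.027 ] kbot [0.5268 0.1392 0.062 ] sep 0.18121250524613744 0.18053020320905355 ax [0.5574 0.0405 0.0635]
A -1.2743416576101867 -1.2691902149368826 pt [0.4167 0.0656 0.029 ] 2.96753856906685 0.1452171182284777 fit [ 0.5812 -0.0299  0.055 ]
```

Run:
```python
from h import *
from rig import robot
np.set_printoptions(precision=4,suppress=True)
o=down(np.pi/2-.177)
robot.move_gripper(.6)
robot.move_l((.5265,.1435,.20),o,.2)
robot.move_l((.5265,.1435,.125),o,.15)
print(robot.move_l((.5265,.1435,.069),o,.08,until_force=8),robot.read_tool_pos())
f0=robot.read_force()
robot.move_gripper(0.0); robot.sleep(.2)
print("gap",robot.read_finger_gap(),"df",robot.read_force()-f0,robot.read_torque(),robot.read_tool_pos(),robot.read_time())
im,d=robot.get_image("wrist"); cv2.imwrite("pics/w7.png",im)
```

```text
False [0.5267 0.1436 0.0694]
gap 0.1906553194101267 df [-0.4065  2.343   5.5964] [ 0.3581  0.1769 -0.0256] [0.5268 0.144  0.0695] 17.3833
```

View pics/w7.png

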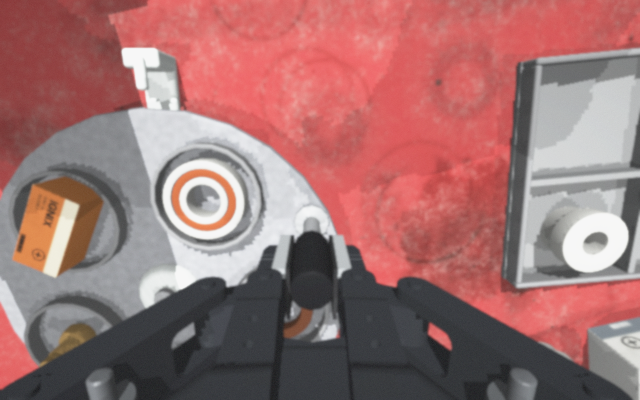

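Run:
```python
from h import *
from rig import robot
np.set_printoptions(precision=3,suppress=True)
o=down(np.pi/2-.177)
ax=np.array([.5585,.0405]); t=robot.read_tool_pos()
r0=t[:2]-ax; th0=np.arctan2(r0[1],r0[0]); print(np.hypot(*r0),th0)
z=.0692; dr=np.hypot(*r0)-.108
n=10
for k in range(1,5):
    th=th0+(-.177-th0)*k/n
    e=np.array([np.cos(th),np.sin(th)])
    robot.move_l((*(ax+(.108+dr*(1-k/n))*e),z),o,.06)
    F=robot.read_force(); print(k,"th",th,"F",F,"Frad",F[:2]@e,"tip",robot.read_tool_pos(),"gap",robot.read_finger_gap())
    if np.linalg.norm(F)>40: break
print(robot.read_time())
```

```text
0.10825432962555247 1.8682434276229491
1 th 1.6637190848606542 F [0.193 1.185 4.726] Frad 1.1617947600069638 tip [0.549 0.149 0.07 ] gap 0.1926188943568344
2 th 1.4591947420983593 F [1.095 5.093 4.706] Frad 5.183481047887308 tip [0.571 0.149 0.07 ] gap 0.19344063533741077
3 th 1.2546703993360644 F [1.949 5.907 2.951] Frad 6.219918851407895 tip [0.593 0.144 0.07 ] gap 0.19429107736404205
4 th 1.0501460565737695 F [3.582 7.311 2.793] Frad 8.123964805633054 tip [0.613 0.135 0.07 ] gap 0.1970014539663076
19.5083
```

Run:
```python
from h import *
from rig import robot
import pickle
np.set_printoptions(precision=3,suppress=True)
o=down(np.pi/2-.177)
ax=np.array([.5585,.0405]); th0=1.868; z=.0692
for k in range(5,11):
    th=th0+(-.177-th0)*k/10
    e=np.array([np.cos(th),np.sin(th)])
    robot.move_l((*(ax+.1085*e),z),o,.06)
    F=robot.read_force(); print(k,"F",F,"Frad",F[:2]@e,"tip",robot.read_tool_pos(),"gap",robot.read_finger_gap())
    if np.linalg.norm(F)>40: break
robot.sleep(.3)
m=robot.camera_model("wrist"); im,d=robot.get_image("wrist"); cv2.imwrite("pics/w8.png",im); pickle.dump((m,d),open("pics/w8.pkl","wb"))
im,d=robot.get_image("top"); cv2.imwrite("pics/t8.png",cv2.resize(im[150:270,325:445],(600,600),interpolation=cv2.INTER_CUBIC))
print(robot.read_time(),robot.read_force())
```

```text
5 F [4.862 5.475 3.806] Frad 7.321747684572463 tip [0.631 0.122 0.07 ] gap 0.1918783680288757
6 F [6.588 4.611 1.28 ] Frad 8.037700443567273 tip [0.646 0.106 0.07 ] gap 0.1919106603935405
7 F [7.934 4.113 1.454] Frad 8.929421050038819 tip [0.658 0.086 0.07 ] gap 0.19275700980802124
8 F [ 8.917  2.089 -0.034] Frad 9.15829656869588 tip [0.665 0.065 0.07 ] gap 0.193613697317768
9 F [7.474 0.075 2.114] Frad 7.473239522992408 tip [0.668 0.043 0.07 ] gap 0.19270651852005455
10 F [ 6.37  -0.554  4.094] Frad 6.367677271055539 tip [0.666 0.021 0.07 ] gap 0.18506174882038265
23.0083 [ 6.119 -0.994  3.762]
```

View pics/w8.png

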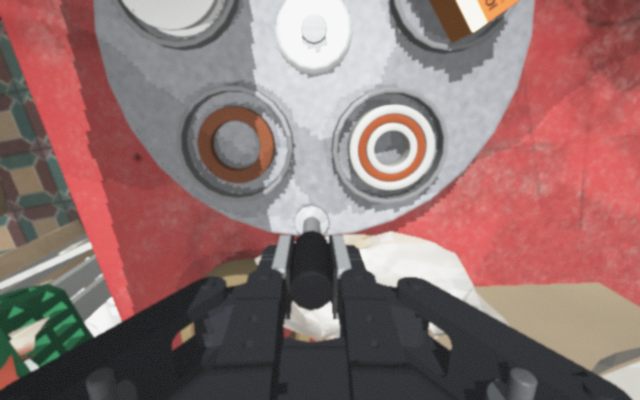

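View pics/t8.png

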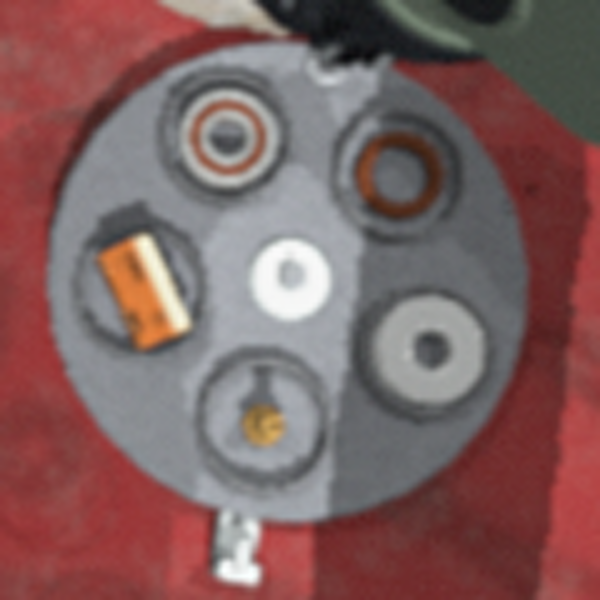

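Run:
```python
from h import *
from rig import robot
np.set_printoptions(precision=4,suppress=True)
m=robot.camera_model("top")
def c1(x,y,z): return at_z(m,325+(x-2)/5,150+(y-2)/5,z)
ax=c1(287.5,282,.024); cup=c1(261,417,.034); pt=c1(238,577,.029); fit=c1(265,425,.055)
f=lambda v:np.arctan2(v[1],v[0])
for a in (ax[:2],np.array([.5585,.0405])):
    tgt=a+.075*(pt[:2]-a)/np.hypot(*(pt[:2]-a))
    print(a,"cup",cup,np.hypot(*(cup[:2]-a)),f(cup[:2]-a),f(pt[:2]-a),"miss",np.hypot(*(cup[:2]-tgt)),"fit",fit,np.hypot(*(fit-cup)[:2]))
print(robot.read_qd(),robot.read_force(),robot.read_finger_gap())
```

```text
[0.5564 0.0396] cup [0.4894 0.0554 0.034 ] 0.06878400407772291 2.908626806156047 2.956219668211039 miss 0.007093764720064404 fit [0.4851 0.0576 0.055 ] 0.00482914519662817
[0.5585 0.0405] cup [0.4894 0.0554 0.034 ] 0.07066171056382378 2.928643465295413 2.9651466920136595 miss 0.005087401037087525 fit [0.4851 0.0576 0.055 ] 0.00482914519662817
[ 0.0008  0.0014 -0.0017  0.0003  0.0002 -0.0003  0.0001] [ 6.1193 -0.9935  3.7624] 0.19105972538343546
```

Run:
```python
from h import *
import pickle
m,d=pickle.load(open("pics/w8.pkl","rb"))
kb=at_z(m,312,220,.027); hub=at_z(m,313,36,.036); b=at_z(m,238,140,.034); r=at_z(m,389,142,.034)
f=lambda v:np.arctan2(v[1],v[0])
print(kb,hub,f(kb-hub),b,r,"via cups",f(r-b)-np.pi/2,"target",2.965-np.pi)
```

```text
[0.66436429 0.02060187 0.027     ] [0.56356238 0.03893253 0.036     ] -0.17988269992054415 [ 0.60790898 -0.01157016  0.034     ] [0.6238401  0.07168525 0.034     ] via cups -0.1890669103072362 target -0.17659265358979326
```

Run:
```python
from rig import robot
robot.job_done(); print(robot.read_time(),robot.read_finger_gap(),robot.read_force())
```

```text
the job is handed in; nothing more can be done
the job is handed in; nothing more can be done
```

I took the fitting out of the tray and stood it upright in the empty cup. I then gripped the knob, turned the carousel about 2.05 rad clockwise so that cup faces the pointer, and handed the job in at about 23 s still gripping. The hand-in gives no verdict.

**Last checks before hand-in:**
- **Facing the pointer:** the wrist picture puts the carousel within about 0.01 rad of facing. The top picture puts the cup 5 to 7 mm from its place. That is about 0.04 rad of turn, and the rest is radial, which looks like picture-reading error. Both are inside the 12 mm limit.
- **Fitting:** it stands upright, about 5 mm from the cup centre.
- **Grip:** the fingers are closed on the sleeve, about 16 mm by the finger reading (the sleeve is 18 mm). The arm was still, and the force on the wrist was about 7 N. I did not measure the finger force on the knob directly.
- **Other parts:** I saw no other part moved, and nothing was touched along the way. I did not measure their positions again at the end.

**One disagreement:** before the grasp, the top and wrist cameras differed by about 6 mm on the fitting's position. I used the wrist reading, and the grasp held.

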